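Close the sieve carton and press its label holder home

TASK

Close the carton over the sieve: fold down the flap on its plain side first, then the longer flap on its label side over it. Take the wide label holder from its stand and, by feel rather than ramming it, push it down behind the lip of the channel on the side of the carton until it is fully home on the sprung pad. Finish while still holding it pressed down there with the gripper (the pad pushes it up if you let go), with the narrow label holder and everything else on the bench left where it was.

Things in the scene. Friction and masses are not known exactly. Their poses are not given: they have to be found in the camera images.
- carton: cardboard carton with a steel sieve inside, fixed to the bench, 160 (x) x 120 (y) x 80 mm high, open at the top; origin at the centre of its underside, z up. A flap is hinged along each long upper edge (y = +60: plain side, y = -60: label side). On its -y side is a grey plastic label channel, open only at the top: back plate up to z = 78 mm, slot, then the lip
- channel_mouth (a point): middle of the channel's slot at the top of the lip: carton x 0, y -67, z 62 mm; axes as the carton's. The slot is 8 mm wide (y) and 84 mm long (x); from z = 62 down to 52 the lip's edge is flared outward as a lead-in, below that it is straight
- pad (a joint): black sprung pad at the bottom of the channel, how far it is pressed down (m): 0 at rest (its face at carton z = 36 mm), 0.008 against its stop (face at z = 28 mm). It starts to yield at 3.5 N, takes 9.1 N fully down, and springs back when let go. Home means pressed down by 6 mm or more
- flap_plain (a joint): angle of the flap on the carton's plain (+y) side, rad: 0 lying shut and level, 1.57 standing upright, more leaning outward (at most 2.3). A 156 x 58 x 3 mm cardboard flap on a stiff crease: stays where it is left, moves with under 1 N at its edge. Starts between 1.6 and 2.1
- flap_plain_hinge (a point): middle of the crease of the plain-side flap: carton x 0, y 60, z 82 mm; the crease runs along the carton's x
- flap_plain_edge (a point): middle of the free edge of the plain-side flap, 58 mm from its crease
- flap_label (a joint): angle of the flap on the label (-y) side, over the channel, rad: 0 lying shut and level on top of the other flap, 1.57 standing upright, more leaning outward over the channel. A 156 x 72 x 3 mm cardboard flap, as stiff as the other. Starts between 1.6 and 2.1
- flap_label_hinge (a point): middle of the crease of the label-side flap: carton x 0, y -60, z 85.5 mm; the crease runs along the carton's x
- flap_label_edge (a point): middle of the free edge of the label-side flap, 72 mm from its crease
- stand: wooden block, fixed to the bench, 110 (x) x 150 (y) x 35 mm high, with two slots in its top, 80 mm long along its x, about 6.5 mm wide, 25 mm deep, centred at its y = +45 and -45 mm; either one may hold the wide label holder. Origin at the centre of its underside
- holder_wide: wide label holder: white plate 70 wide (its x) x 4 thick (y) x 75 mm high, standing in a stand slot with a little play, wide face along the slot; on top a grip rib 43 (x) x 12 thick (y) x 24 mm high, z = 75 to 99 mm, gripped across the 12 mm. About 45 g. Origin at the middle of the plate's lower edge, z up; both faces alike, either may face out
- holder_narrow: the narrow label holder, 42 mm wide, otherwise of the same shape, in the stand's other slot: not to be moved
- sample_jar: small capped jar, 52 mm across, 75 mm high, origin under its centre: leave alone
- brush: hand brush lying on the bench: leave alone
- scoop: steel scoop lying on the bench, 240 mm long, origin between blade and handle: leave alone
- check_weight: steel check weight with a knob, 38 mm across, 54 mm high: leave alone
Not all that is in view belongs to the job. What is shaped like the holder_wide but green is not meant.

How it is judged:
By the outcome, as a careful person would: the job done as asked, in the order asked, and still so for the second after the job is handed in, while the arm keeps its last pose, push and grip.
It also fails if it takes over 64 s, if anything falls off the work surface, if the arm or the gripper's body presses on something with over 40 N, if the wrist force passes 120 N, or if a joint passes its speed limit or range.

ROBOT

A 7-joint arm with a two-finger parallel gripper is mounted at the origin on the work surface. World frame = base frame: x ahead of the robot, y to its left, z up, the work surface at z = 0. Lengths are in mm, angles in rad, forces in N, time in s.
With the tool pointing down it reaches from about 400 to 850 mm from the base axis. Payload 4.5 kg.
Tool frame: the origin (TCP) lies at the very end of the fingers, on their centre line; the grasp point (between the pads) lies 19 mm behind it (robot.grip_depth is the distance from the TCP to the grasp point, in mm); z points along the fingers, y is the line along which they close (so a half turn about z gives the same grasp; the last joint's range is limited). The gripper opens to 85 mm and grips with 20 to 120 N. Pads are 22 mm wide; open, the fingers measure 114 mm over their backs; the gripper's body (76 mm by 85 mm) begins 54 mm behind the grasp point. The pads swing forward as they close: fully open they stand 13 mm farther back than shut.
Start: joints at [1.138, 0.689, -0.195, 1.565, 0.157, 0.902, -0.215], TCP at [281.302, -558.145, 207.117] pointing down, gripper open.
Joint ranges: [-3.01, 3.01], [-0.46, 2.08], [-1.47, 1.51], [0.13, 2.56], [-1, 4.14], [0.04, 2.09], [-2.66, 2.66]. Speed limits (rad/s): [2.57, 2.57, 3.14, 3.14, 3.14, 3.14, 3.14].

INTERFACE

Orientations are given as a rotation vector (axis times angle).
In Python, from station import status, cams, order, robot gives the robot as it stands.
- The arm moves only by the tool arm_command, never from a script. Its argument "commands" is a list of rows, each an object with "travel": the shift along the tool's x, y, z normalised to -1 to 1, where 1 is 0.5 m, a list of three; "twist": the turn about the tool's z normalised to -1 to 1, where 1 is pi/2 rad; "grip": the closure, from -1 (fully open) to 1 (shut). In form: [{"travel": [dx, dy, dz], "twist": twist, "grip": grip}, ...]. A call has 1 to 20 rows; each row is the pose to reach, as a shift and turn from the pose commanded when the call began, along the tool's axes at that moment; what a row does not reach only later rows make up. A row lasts 1/10 s, in which the tool goes at most 50 mm and 8.59 degrees, less where a joint would pass 70% of its speed; a pose out of reach is approached as far as the arm can. A call with a number of a shift or a turn outside -1 to 1 is refused whole. A call with a gripper value outside its range is refused whole. The fingers move at their own pace and stop on an object; "force" is the grip in N (left out, the last holds). Time passes only in rows, so rows that repeat a pose let the fingers close. It gives the time, the measured TCP pose, the force, the opening and the grip force at its end, in the units of the state.
- status.state(): the state, without advancing time (a new reading comes with each control period).
- cams.capture(name): name is "scene" or "top" or "wrist"; returns (picture, depth): 400x640x3 uint8, red, green, blue; 400x640 float32, mm along the optical axis (not along the pixel's ray), 0 where there is no reading.
- cams.calibration(name): a dict with "camera_matrix" (3x3 intrinsics, pixels), "dist" ([k1, k2, p1, p2, k3] as OpenCV has them; the pictures are not rectified), "view" (4x4, takes a point from world to camera coordinates); the wrist camera has in their place "tool_from_camera" (4x4, takes a point from camera to tool coordinates, whose origin is the TCP and whose axes are the flange's). Camera axes: x right, y up, looking along -z (the intrinsics and any distortion apply to the point x, -y, -z); pixel columns grow to the right and rows downward; lengths in mm; the calibration is good to about 2 mm. A picture is of the moment at which its call begins: read the wrist's pose just before it. calibration takes no time and is no camera call.
- order.sign_off(): hands the job in; it is judged then, once.
The state is a dict: "t": time; "qpos": joint angles; "joint_vel": joint speeds; "tau": joint torques, N m; "eef_pos": TCP position; "tool_rot": TCP orientation; "force": force on the tool from outside, world axes, zero at the start; "ft_torque": the same for the moment, N m; "grip_width": finger opening in mm; "gripper_force": force on a finger pad.
Only numpy, scipy, OpenCV 4.12 (cv2) and the standard library are available. Lean on these libraries where they do the work, as an engineer would, in place of code of your own. Each camera call takes 0.05 s, during which the arm holds its last target. There are 200 camera calls.

## Working session

There is one attempt and no reset: what is moved stays moved. The work goes in short steps, Python scripts to look and compute and a tool call to move; the robot and the scene stay as the last step left them, time stands still between calls to the robot, and variables do not carry over. Pictures are saved under pics/ and viewed, at most 10 in all, crops included, and the job is handed in when it is done.

Besides the shell and the picture viewer there is one more tool, called as name([rows], argument=value, ...), one row to a line, values as JSON. arm_command: Moves the arm, as the interface text tells. Scaled input: -1 to 1 covers 0.5 m each way for a shift and pi/2 rad each way for a turn. Its arguments: {"type":"object","properties":{"commands":{"type":"array","items":{"type":"object","properties":{"travel":{"type":"array","items":{"type":"number"}},"twist":{"type":"number"},"grip":{"type":"number"}}}},"force":{"type":"number"}},"required":["commands"]}

```bash
ls; mkdir -p pics; python3 - <<'E'
from station import status,cams,robot
import cv2,numpy as np
print(status.state())
for n in("scene","top"):
    p,d=cams.capture(n); np.savez(f"{n}.npz",p=p,d=d); cv2.imwrite(f"pics/{n}0.png",p[:,:,::-1])
    print(cams.calibration(n))
print(cams.calibration("wrist"))
print([a for a in dir(robot) if a[0]!='_'])
E
```

```text
pics
{'t': 0.0, 'qpos': array([ 1.13780572,  0.69000579, -0.19450578,  1.56633038,  0.15728925,
        0.90247523, -0.21511671]), 'joint_vel': array([-0.0008275 , -0.00027312, -0.00023246, -0.0016553 , -0.0006029 ,
       -0.00019005,  0.0003505 ]), 'tau': array([ 1.68354607e-03, -5.39611816e+01, -1.26554500e+00, -1.58540833e+01,
        9.19242098e-03,  9.59012483e-03, -2.01948367e-06]), 'eef_pos': array([ 280.91001625, -557.55227206,  206.27389579]), 'tool_rot': array([-3.05469506e+00, -7.26271103e-01,  8.51373188e-04]), 'force': array([-0.60311315, -0.64681519,  0.39068332]), 'ft_torque': array([ 0.00975638,  0.01871693, -0.00741102]), 'gripper_force': 0.0, 'grip_width': 85.46961783887285}
{'camera_matrix': array([[454.04662208,   0.        , 319.42840576],
       [  0.        , 454.04662208, 209.73292602],
       [  0.        ,   0.        ,   1.        ]]), 'dist': array([0.03538409, 0.        , 0.        , 0.        , 0.        ]), 'view': array([[-7.58241743e-01,  6.51966924e-01, -2.93070943e-03,
         3.74293662e+02],
       [-4.73952454e-01, -5.48111863e-01,  6.89160690e
[... 745 characters left out ...]
0000000e+00,  0.00000000e+00,
         1.00000000e+00]])}
{'camera_matrix': array([[285.58878457,   0.        , 318.7219174 ],
       [  0.        , 285.58878457, 198.81353254],
       [  0.        ,   0.        ,   1.        ]]), 'dist': array([-0.00648814,  0.        ,  0.        ,  0.        ,  0.        ]), 'tool_from_camera': array([[ 4.47359590e-04,  9.65149243e-01,  2.61699709e-01,
         6.74358298e+01],
       [ 9.99999764e-01, -2.95326380e-04, -6.20273721e-04,
        -1.51306307e+00],
       [-5.21369884e-04,  2.61699925e-01, -9.65149148e-01,
        -1.66899508e+02],
       [ 0.00000000e+00,  0.00000000e+00,  0.00000000e+00,
         1.00000000e+00]])}
['IKError', 'grip_depth']
```

View pics/scene0.png

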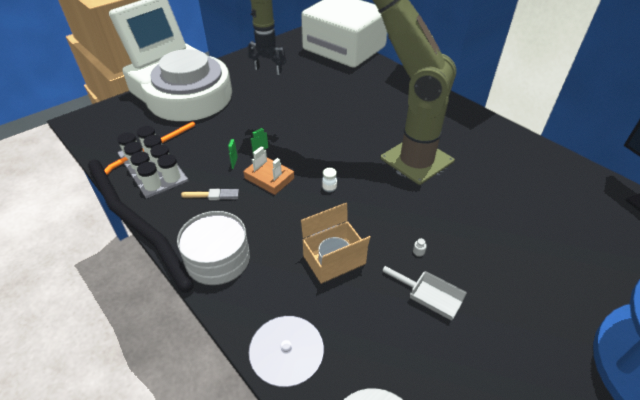

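View pics/top0.png

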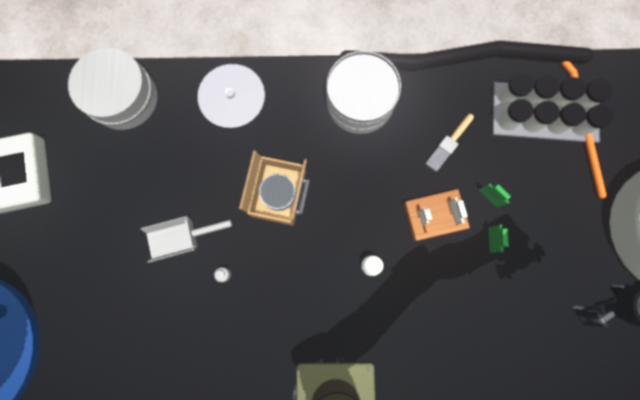

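The scene view shows the carton at (335,248) and the stand at (268,172). In the top view the carton is at (275,190), with the channel on its right side at about (303,196). The stand is at (438,215), with holders at (425,215) and (458,210). The green look-alikes are at (495,193) and (498,238).

```bash
cat > h.py <<'E'
import numpy as np,cv2
from station import status,cams,order,robot
from scipy.spatial.transform import Rotation as R
def c2w(n,st=None):
    c=cams.calibration(n)
    if n!="wrist": return np.linalg.inv(c["view"])
    st=st or status.state(); T=np.eye(4); T[:3,:3]=R.from_rotvec(st["tool_rot"]).as_matrix(); T[:3,3]=st["eef_pos"]
    return T@c["tool_from_camera"]
def cloud(n,d,M):
    c=cams.calibration(n); K=c["camera_matrix"]
    v,u=np.mgrid[:d.shape[0],:d.shape[1]].astype(float)
    q=cv2.undistortPoints(np.stack([u.ravel(),v.ravel()],1)[:,None],K,c["dist"])[:,0]
    P=np.stack([q[:,0]*d.ravel(),-q[:,1]*d.ravel(),-d.ravel()],1)
    P=P@M[:3,:3].T+M[:3,3]; P[d.ravel()<=0]=np.nan
    return P.reshape(*d.shape,3)
def shot(n,name):
    st=status.state(); M=c2w(n,st); p,d=cams.capture(n); np.savez(name+".npz",p=p,d=d,M=M)
    return p,d,cloud(n,d,M)
def load(name,n):
    z=np.load(name+".npz"); M=z["M"] if "M" in z else c2w(n)
    return z["p"],z["d"],cloud(n,z["d"],M)
E
python3 - <<'E'
from h import *
np.set_printoptions(precision=1,suppress=True)
for n in("top","scene"):
    p,d,P=load(n,n)
    hsv=cv2.cvtColor(p,cv2.COLOR_RGB2HSV)
    m=(hsv[...,0]>3)&(hsv[...,0]<22)&(hsv[...,1]>80)&(P[...,2]>10)
    for nm,(x0,x1,y0,y1) in dict(stand=(400,720,-420,-170),carton=(430,750,-20,280)).items():
        k=(P[...,0]>x0)&(P[...,0]<x1)&(P[...,1]>y0)&(P[...,1]<y1)
        q=P[m&k]
        print(n,nm,len(q),q.min(0),q.max(0))
        if nm=="stand":
            t=q[(q[:,2]>28)&(q[:,2]<42)]; print(np.median(t[:,2]),cv2.minAreaRect(t[:,:2].astype(np.float32)))
            w=P[k&(P[...,2]>45)]; 
            _,l,s,c=cv2.connectedComponentsWithStats((k&(P[...,2]>45)).astype(np.uint8))
            for i in range(1,len(s)):
                if s[i,4]>15:
                    a=P[l==i]; print(s[i],np.median(a,0),a.max(0)[2],cv2.minAreaRect(a[a[:,2]>80][:,:2].astype(np.float32)) if (a[:,2]>80).sum()>4 else'',c[i])
        else:
            for z0,z1 in((70,88),(90,105),(105,120),(120,135),(135,160)):
                t=q[(q[:,2]>z0)&(q[:,2]<z1)]
                if len(t)>3: print(z0,len(t),t.mean(0),cv2.minAreaRect(t[:,:2].astype(np.float32)))
p=np.load("top.npz")["p"]
a=cv2.resize(p[175:250,395:520],None,fx=6,fy=6,interpolation=2)[:,:,::-1]
b=cv2.resize(p[140:230,225:325],None,fx=5,fy=5,interpolation=2)[:,:,::-1]
cv2.imwrite("pics/crop.png",a)
E
```

```text
top stand 1764 [ 427.6 -373.8   11.6] [ 719.1 -205.7   76.2]
35.848493362664385 ((497.568115234375, -290.7627868652344), (109.92396545410156, 151.97450256347656), 12.529763221740723)
[451 197  16  28 255] [ 500.9 -333.1   87.3] 115.86990434302584 ((502.59161376953125, -335.1886291503906), (68.43830108642578, 13.570566177368164), 11.958115577697754) [458.6 210.1]
[420 208  12  17 131] [ 488.6 -244.4   91.3] 113.24263618145073 ((488.3741149902344, -246.39402770996094), (40.71799087524414, 12.625954627990723), 10.996691703796387) [425.4 215.3]
top carton 1403 [476.4  68.6  10.1] [656.9 235.  161.6]
70 355 [572.4 166.8  80. ] ((567.3252563476562, 151.85768127441406), (119.17618560791016, 161.3271942138672), 77.77734375)
90 121 [577.6 205.8  97.1] ((567.122802734375, 152.30728149414062), (122.7135009765625, 154.04556274414062), 77.17728424072266)
105 126 [577.6 205.9 112.7] ((566.1065673828125, 151.143310546875), (129.97654724121094, 153.1803741455078), 76.98484802246094)
120 121 [580.1 211.1 127.3] ((566.7717895507812, 153.10177612304688), (129.87826538085938, 153.7857208251953), 77.1134
[... 686 characters left out ...]
1]
scene carton 2846 [476.3  69.4  10.1] [659.1 239.4 162.6]
70 403 [570.1 154.4  78. ] ((566.6948852539062, 155.22097778320312), (128.20700073242188, 162.41848754882812), 77.20787811279297)
90 264 [566.7 145.3  97.5] ((568.0264282226562, 156.448974609375), (131.86936950683594, 155.5477294921875), 78.34996032714844)
105 293 [569.  146.9 112.5] ((568.5618896484375, 156.216552734375), (135.46897888183594, 154.8349151611328), 77.03240203857422)
120 308 [565.9 144.4 127.7] ((567.3128051757812, 156.003173828125), (139.9796600341797, 154.21109008789062), 77.61044311523438)
135 346 [558.9 117.5 145.9] ((567.3648681640625, 154.21142578125), (142.7541046142578, 155.61141967773438), 77.60921478271484)
```

View pics/crop.png

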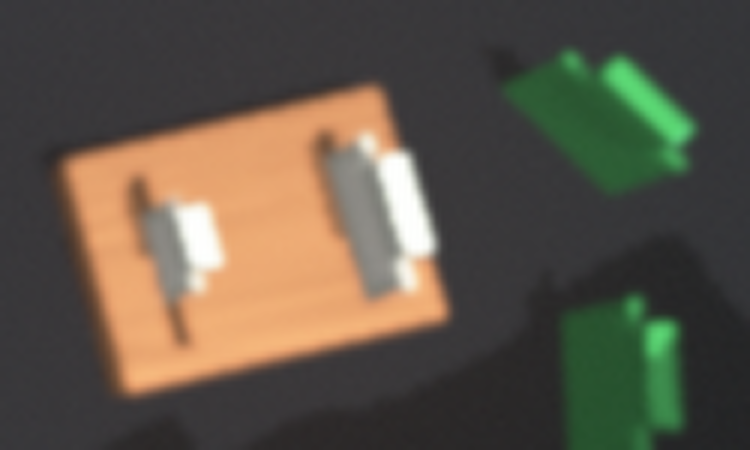

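Holders: the one at (458,210) has a plate about 68 mm wide, and the one at (425,215) about 41 mm wide. The green ones at (495,193) and (498,238) don't count. The white one at (458,210) fits the 70 mm width, and the crop at (380,210) confirms it. Stand: centre ≈(497,-288), yaw 12.3°. Carton: centre ≈(567,153.5), yaw ≈-12.6°, with the channel on its -y side. I'll move toward the carton and line up with its axes.

arm_command([
  {"travel": [0.64, -0.604, -0.106], "twist": 0.438, "grip": 1},
  {"travel": [0.64, -0.604, -0.106], "twist": 0.438, "grip": 1},
  {"travel": [0.64, -0.604, -0.106], "twist": 0.438, "grip": 1},
  {"travel": [0.64, -0.604, -0.106], "twist": 0.438, "grip": 1},
  {"travel": [0.64, -0.604, -0.106], "twist": 0.438, "grip": 1},
  {"travel": [0.64, -0.604, -0.106], "twist": 0.438, "grip": 1},
  {"travel": [0.64, -0.604, -0.106], "twist": 0.438, "grip": 1},
  {"travel": [0.64, -0.604, -0.106], "twist": 0.438, "grip": 1},
  {"travel": [0.64, -0.604, -0.106], "twist": 0.438, "grip": 1},
  {"travel": [0.64, -0.604, -0.106], "twist": 0.438, "grip": 1},
  {"travel": [0.64, -0.604, -0.106], "twist": 0.438, "grip": 1},
  {"travel": [0.64, -0.604, -0.106], "twist": 0.438, "grip": 1},
])

```text
t: 1.3
eef_pos: [430.3, -145.8, 259.8]
tool_rot: [3.121, -0.35, -0.002]
force: [0.8, -0.1, -0.5]
grip_width: -0.2
gripper_force: 0.0
```

```bash
python3 - <<'E'
from h import *
np.set_printoptions(precision=2,suppress=True)
a=np.radians(-12.6); ex=np.array([np.cos(a),np.sin(a)]); ey=np.array([-ex[1],ex[0]]); C=np.array([567.3,153.5])
for n in("top","scene"):
    p,d,P=load(n,n); hsv=cv2.cvtColor(p,cv2.COLOR_RGB2HSV)
    q=P[(P[...,2]>95)&(hsv[...,1]>50)]; xy=np.stack([(q[:,:2]-C)@ex,(q[:,:2]-C)@ey],1)
    k=(abs(xy[:,0])<85)&(abs(xy[:,1])<120)
    for s in(1,-1):
        kk=k&(s*xy[:,1]>20); f=np.polyfit(q[kk,2],xy[kk,1],1)
        print(n,s,kk.sum(),"x",xy[kk,0].min(),xy[kk,0].max(),"zmax",q[kk,2].max(),"y@84",np.polyval(f,84),"theta",np.pi/2+np.arctan(s*f[0]))
st=status.state(); print(st["t"],st["eef_pos"],R.from_rotvec(st["tool_rot"]).as_matrix(),st["force"])
E
```

```text
top 1 426 x -77.00520241491445 79.2427495704136 zmax 144.77253086188466 y@84 56.056933072649585 theta 1.7180838382526105
top -1 95 x -77.6894380504545 78.62270406078194 zmax 161.60151676616908 y@84 -59.46050178202529 theta 1.7176363023964778
scene 1 399 x -78.75455632947259 77.2452601360764 zmax 142.88483587594737 y@84 64.11527317287803 theta 1.6794923967604531
scene -1 746 x -79.93279991029274 77.9461385485081 zmax 162.5709769471581 y@84 -56.56442338695351 theta 1.6894444167138416
1.3 [ 430.32 -145.8   259.83] [[ 0.98 -0.22 -0.  ]
 [-0.22 -0.98 -0.  ]
 [-0.    0.   -1.  ]] [ 0.84 -0.1  -0.51]
```

arm_command([
  {"travel": [0.137, -0.884, 0], "grip": 1},
  {"travel": [0.137, -0.884, 0], "grip": 1},
  {"travel": [0.137, -0.884, 0], "grip": 1},
  {"travel": [0.137, -0.884, 0], "grip": 1},
  {"travel": [0.137, -0.884, 0], "grip": 1},
  {"travel": [0.137, -0.884, 0], "grip": 1},
  {"travel": [0.137, -0.884, 0], "grip": 1},
  {"travel": [0.137, -0.884, 0], "grip": 1},
  {"travel": [0.137, -0.884, 0], "grip": 1},
  {"travel": [0.137, -0.884, 0], "grip": 1},
  {"travel": [0.137, -0.884, 0], "grip": 1},
  {"travel": [0.137, -0.884, 0], "grip": 1},
])

```text
validation failed for argument at $.co...
```

```bash
cat >> h.py <<'E'
a=np.radians(-12.6); ex=np.array([np.cos(a),np.sin(a)]); ey=np.array([-ex[1],ex[0]]); C=np.array([567.3,153.5])
def car(q):
    q=np.asarray(q); return np.stack([(q[...,:2]-C)@ex,(q[...,:2]-C)@ey,q[...,2]],-1)
E
python3 - <<'E'
from h import *
np.set_printoptions(precision=2,suppress=True)
st=status.state(); print(st["t"],st["eef_pos"],car(st["eef_pos"]),st["force"])
p,d,P=shot("wrist","w1"); cv2.imwrite("pics/w1.png",p[:,:,::-1])
Q=car(P); hsv=cv2.cvtColor(p,cv2.COLOR_RGB2HSV)
for s,H in((1,82),(-1,85.5)):
    k=(hsv[...,1]>50)&(Q[...,2]>95)&(abs(Q[...,0])<85)&(s*Q[...,1]>20)&(s*Q[...,1]<110)
    q=Q[k]
    if len(q)>20:
        f=np.polyfit(q[:,2],q[:,1],1); print(s,len(q),q.min(0),q.max(0),"y@H",np.polyval(f,H),"th",np.pi/2+np.arctan(s*f[0]))
# carton rim
k=(abs(Q[...,2]-80)<4)&(abs(Q[...,0])<100)&(abs(Q[...,1])<100)&(hsv[...,1]>50)
print(k.sum(),cv2.minAreaRect(Q[k][:,:2].astype(np.float32)))
# channel: grey stuff
k=(hsv[...,1]<60)&(Q[...,2]>45)&(Q[...,2]<85)&(abs(Q[...,0])<60)&(Q[...,1]<-55)&(Q[...,1]>-90)
print(k.sum()); 
if k.sum(): print(Q[k].min(0),Q[k].max(0),np.median(Q[k],0))
E
```

```text
1.3 [ 430.32 -145.8   259.83] [ -68.39 -321.97  259.83] [ 0.84 -0.1  -0.51]
-1 7769 [-77.12 -70.73  95.01] [ 79.35 -59.44 160.31] y@H -60.28081450228345 th 1.6849839979656205
1266 ((1.6875381469726562, 0.6902198791503906), (122.50255584716797, 159.14341735839844), 89.5302963256836)
2347
[-47.24 -80.16  45.  ] [ 48.63 -56.58  80.47] [  2.93 -61.74  62.44]
```

View pics/w1.png

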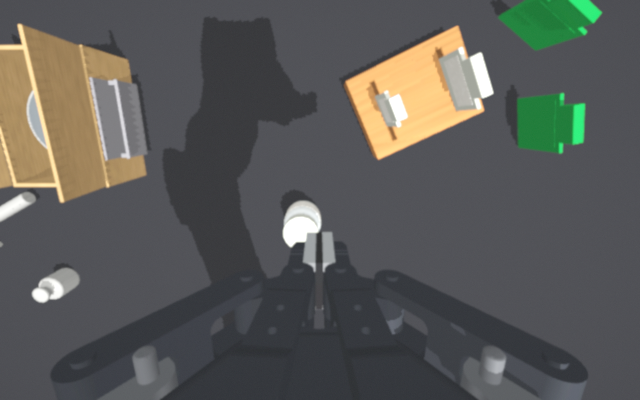

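The wrist view (taken before the move, since that call was refused for lacking a twist) shows the channel at (118,115) with its label flap leaning out. The wide holder is at (468,78), the narrow one at (390,107). The measured label flap angle is about 1.69, and the carton pose holds to within 2 mm.

arm_command([
  {"travel": [0.137, -0.884, 0.0], "twist": 0, "grip": 1},
  {"travel": [0.137, -0.884, 0.0], "twist": 0, "grip": 1},
  {"travel": [0.137, -0.884, 0.0], "twist": 0, "grip": 1},
  {"travel": [0.137, -0.884, 0.0], "twist": 0, "grip": 1},
  {"travel": [0.137, -0.884, 0.0], "twist": 0, "grip": 1},
  {"travel": [0.137, -0.884, 0.0], "twist": 0, "grip": 1},
  {"travel": [0.137, -0.884, 0.0], "twist": 0, "grip": 1},
  {"travel": [0.137, -0.884, 0.0], "twist": 0, "grip": 1},
  {"travel": [0.137, -0.884, 0.0], "twist": 0, "grip": 1},
  {"travel": [0.137, -0.884, 0.0], "twist": 0, "grip": 1},
  {"travel": [0.137, -0.884, 0.0], "twist": 0, "grip": 1},
  {"travel": [0.137, -0.884, 0.0], "twist": 0, "grip": 1},
])

```text
t: 2.55
eef_pos: [595.4, 268.4, 259.7]
tool_rot: [3.119, -0.353, -0.0]
force: [0.9, 0.1, 0.8]
grip_width: -0.2
gripper_force: 0.0
```

```bash
cat > m.py <<'E'
from h import *
import sys
np.set_printoptions(precision=2,suppress=True)
st=status.state(); print(st["t"],"car",car(st["eef_pos"]),"F",st["force"],st["grip_width"])
p,d,P=shot("wrist",sys.argv[1]); cv2.imwrite(f"pics/{sys.argv[1]}.png",p[:,:,::-1])
Q=car(P); hsv=cv2.cvtColor(p,cv2.COLOR_RGB2HSV)
for s,H in((1,82),(-1,85.5)):
    k=(hsv[...,1]>50)&(Q[...,2]>95)&(abs(Q[...,0])<85)&(s*Q[...,1]>20)&(s*Q[...,1]<110)
    q=Q[k]
    if len(q)>20:
        f=np.polyfit(q[:,2],q[:,1],1); print(s,len(q),q.min(0),q.max(0),"y@H",np.polyval(f,H),"th",np.pi/2+np.arctan(s*f[0]))
k=(abs(Q[...,2]-82)<6)&(abs(Q[...,0])<100)&(abs(Q[...,1])<100)&(hsv[...,1]>50)
print("rim",k.sum(),cv2.minAreaRect(Q[k][:,:2].astype(np.float32)),np.percentile(Q[k],[5,50,95],axis=0))
E
python3 m.py w2
```

```text
2.55 car [  2.4  118.25 259.7 ] F [0.89 0.14 0.83] -0.19361899020535953
1 669 [-76.12  64.53  95.36] [ 79.16  70.87 141.64] y@H 64.46036986800722 th 1.6522852263920442
-1 6417 [-77.11 -69.79  95.  ] [ 78.46 -56.98 158.67] y@H -57.05653710961063 th 1.699027048007505
rim 1430 ((1.3950042724609375, 2.06719970703125), (123.59458923339844, 159.4187774658203), 89.72659301757812) [[-77.4  -58.11  76.99]
 [ 13.25 -51.67  79.67]
 [ 80.91  48.49  87.  ]]
```

arm_command([
  {"travel": [0, 0, 0.1], "twist": 0, "grip": 1},
  {"travel": [0, 0, 0.2], "twist": 0, "grip": 1},
  {"travel": [0, 0, 0.266], "twist": 0, "grip": 1},
  {"travel": [0, 0, 0.266], "twist": 0, "grip": 1},
  {"travel": [0, 0.04, 0.266], "twist": 0, "grip": 1},
  {"travel": [0, 0.076, 0.266], "twist": 0, "grip": 1},
  {"travel": [0, 0.1, 0.268], "twist": 0, "grip": 1},
  {"travel": [0, 0.12, 0.272], "twist": 0, "grip": 1},
  {"travel": [0, 0.135, 0.28], "twist": 0, "grip": 1},
  {"travel": [0, 0.15, 0.292], "twist": 0, "grip": 1},
  {"travel": [0, 0.16, 0.306], "twist": 0, "grip": 1},
  {"travel": [0, 0.17, 0.32], "twist": 0, "grip": 1},
  {"travel": [0, 0.175, 0.332], "twist": 0, "grip": 1},
  {"travel": [0, 0.178, 0.344], "twist": 0, "grip": 1},
  {"travel": [0, 0.178, 0.344], "twist": 0, "grip": 1},
  {"travel": [0, 0.178, 0.344], "twist": 0, "grip": 1},
])

```text
t: 4.2
eef_pos: [575.5, 185.3, 87.9]
tool_rot: [-3.122, 0.346, 0.0]
force: [-0.2, 0.0, 0.2]
grip_width: 0.2
gripper_force: 0.0
```

```bash
python3 m.py w3; python3 -c "
from h import *
p,d,P=load('w3','wrist');Q=car(P);k=(Q[...,0]>25)&(Q[...,0]<70)&(Q[...,1]>-10)&(Q[...,1]<62)&(Q[...,2]>60);q=Q[k];print(len(q),np.polyfit(q[:,1],q[:,2],1),q.min(0),q.max(0))"
```

```text
4.2 car [ 1.02 32.83 87.9 ] F [-0.19  0.01  0.2 ] 0.18723852097348478
1 7181 [-25.49  20.37  95.  ] [ 79.4   70.65 187.76] y@H 62.08451272543773 th 1.636486154794091
-1 29886 [-43.81 -71.11  95.01] [ 78.74 -20.15 197.6 ] y@H -57.81821616904527 th 1.680977204432862
rim 5233 ((1.0928268432617188, 0.9175529479980469), (120.3106689453125, 160.21517944335938), 89.6854019165039) [[-43.46 -58.12  77.15]
 [ 48.78 -32.6   80.  ]
 [ 80.39  60.17  87.06]]
1314 [   5.33865201 -233.72170196] [25.00361296 56.92166282 60.01910193] [ 69.99873762  61.99885023 104.22498173]
```

View pics/w3.png

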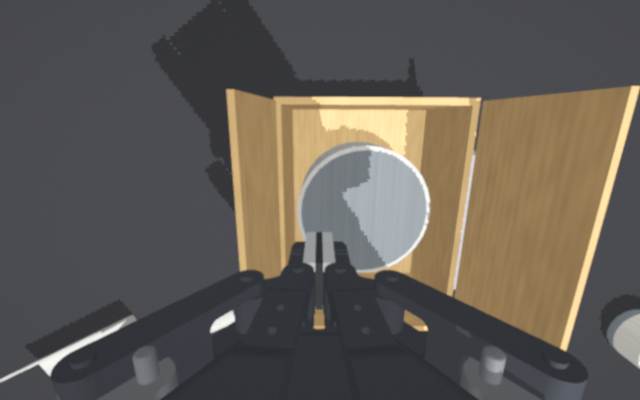

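The picture shows the plain flap (left, columns 230–280) still upright with the fingers inside it. The arm lagged, so the fingers passed over the flap's edge. I'll go back out and repeat with pauses, lower and slower.

arm_command([
  {"travel": [0, 0, -0.1], "twist": 0, "grip": 1},
  {"travel": [0, 0, -0.184], "twist": 0, "grip": 1},
  {"travel": [0, 0, -0.184], "twist": 0, "grip": 1},
  {"travel": [0, 0, -0.184], "twist": 0, "grip": 1},
  {"travel": [0, -0.09, -0.184], "twist": 0, "grip": 1},
  {"travel": [0, -0.18, -0.184], "twist": 0, "grip": 1},
  {"travel": [0, -0.18, -0.184], "twist": 0, "grip": 1},
  {"travel": [0, -0.18, -0.184], "twist": 0, "grip": 1},
  {"travel": [0, -0.18, -0.184], "twist": 0, "grip": 1},
  {"travel": [0, -0.18, -0.1], "twist": 0, "grip": 1},
  {"travel": [0, -0.18, -0.07], "twist": 0, "grip": 1},
  {"travel": [0, -0.18, -0.07], "twist": 0, "grip": 1},
  {"travel": [0, -0.18, -0.07], "twist": 0, "grip": 1},
])

```text
t: 5.55
eef_pos: [595.5, 272.0, 123.5]
tool_rot: [3.122, -0.348, 0.0]
force: [1.1, 0.6, 0.7]
grip_width: -0.3
gripper_force: 0.0
```

arm_command([
  {"travel": [0, 0.04, 0], "twist": 0, "grip": 1},
  {"travel": [0, 0.066, 0], "twist": 0, "grip": 1},
  {"travel": [0, 0.08, 0], "twist": 0, "grip": 1},
  {"travel": [0, 0.096, 0], "twist": 0, "grip": 1},
  {"travel": [0, 0.108, 0], "twist": 0, "grip": 1},
  {"travel": [0, 0.12, 0], "twist": 0, "grip": 1},
  {"travel": [0, 0.132, 0.003], "twist": 0, "grip": 1},
  {"travel": [0, 0.146, 0.011], "twist": 0, "grip": 1},
  {"travel": [0, 0.16, 0.021], "twist": 0, "grip": 1},
  {"travel": [0, 0.17, 0.035], "twist": 0, "grip": 1},
  {"travel": [0, 0.178, 0.047], "twist": 0, "grip": 1},
  {"travel": [0, 0.184, 0.059], "twist": 0, "grip": 1},
  {"travel": [0, 0.186, 0.069], "twist": 0, "grip": 1},
  {"travel": [0, 0.186, 0.075], "twist": 0, "grip": 1},
  {"travel": [0, 0.186, 0.078], "twist": 0, "grip": 1},
  {"travel": [0, 0.186, 0.078], "twist": 0, "grip": 1},
])

```text
t: 7.15
eef_pos: [574.8, 182.3, 83.9]
tool_rot: [-3.122, 0.346, -0.0]
force: [-0.1, -0.3, 0.4]
grip_width: -0.2
gripper_force: 0.0
```

```bash
cat > fl.py <<'E'
from h import *
import sys
np.set_printoptions(precision=2,suppress=True)
st=status.state(); print(st["t"],"car",car(st["eef_pos"]),"F",st["force"],st["grip_width"])
p,d,P=shot("wrist",sys.argv[1]); cv2.imwrite(f"pics/{sys.argv[1]}.png",p[:,:,::-1]); Q=car(P)
z0=float(sys.argv[2]) if len(sys.argv)>2 else 68
k=(Q[...,0]>20)&(Q[...,0]<72)&(Q[...,2]>z0)&(Q[...,2]<150)
for y in range(-75,76,10):
    q=Q[k&(abs(Q[...,1]-y)<5)]
    if len(q): print(y,len(q),np.percentile(q[:,2],[5,50,95]))
E
python3 fl.py w4
```

```text
7.15 car [ 1.03 29.78 83.94] F [-0.12 -0.26  0.4 ] -0.1605018533287079
-65 11248 [108.06 133.41 148.62]
-55 3882 [ 71.05  90.72 106.37]
55 753 [70.08 79.8  84.11]
65 5514 [ 90.1  124.51 139.95]
75 45 [137.98 138.68 139.54]
```

View pics/w4.png

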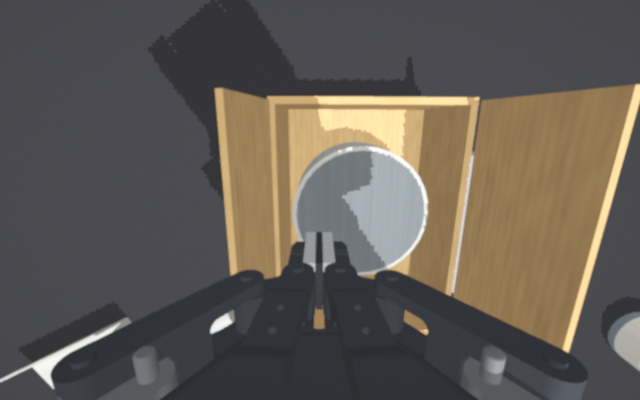

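The flap (columns 220–270) still stands with the fingers inside it, so it didn't stay down. I'll repeat in stages and look mid-push.

arm_command([
  {"travel": [0, 0, -0.1], "twist": 0, "grip": 1},
  {"travel": [0, 0, -0.184], "twist": 0, "grip": 1},
  {"travel": [0, 0, -0.184], "twist": 0, "grip": 1},
  {"travel": [0, 0, -0.184], "twist": 0, "grip": 1},
  {"travel": [0, -0.09, -0.184], "twist": 0, "grip": 1},
  {"travel": [0, -0.17, -0.184], "twist": 0, "grip": 1},
  {"travel": [0, -0.17, -0.184], "twist": 0, "grip": 1},
  {"travel": [0, -0.17, -0.184], "twist": 0, "grip": 1},
  {"travel": [0, -0.17, -0.1], "twist": 0, "grip": 1},
  {"travel": [0, -0.17, -0.07], "twist": 0, "grip": 1},
  {"travel": [0, -0.17, -0.07], "twist": 0, "grip": 1},
  {"travel": [0, -0.17, -0.07], "twist": 0, "grip": 1},
  {"travel": [0, -0.13, -0.07], "twist": 0, "grip": 1},
  {"travel": [0, -0.1, -0.07], "twist": 0, "grip": 1},
  {"travel": [0, -0.08, -0.07], "twist": 0, "grip": 1},
  {"travel": [0, -0.06, -0.07], "twist": 0, "grip": 1},
  {"travel": [0, -0.06, -0.07], "twist": 0, "grip": 1},
])

```text
t: 8.9
eef_pos: [581.5, 209.1, 119.6]
tool_rot: [3.121, -0.35, 0.001]
force: [0.4, -0.2, 0.7]
grip_width: 0.1
gripper_force: 0.0
```

```bash
python3 fl.py w5
```

```text
8.9 car [  1.77  57.37 119.56] F [ 0.36 -0.16  0.66] 0.12936871995456828
-65 6818 [106.72 132.18 148.44]
-55 2758 [ 70.67  90.24 106.6 ]
55 291 [78.93 80.05 81.14]
65 1808 [ 90.47 128.27 140.26]
75 20 [138.77 139.24 140.08]
```

View pics/w5.png

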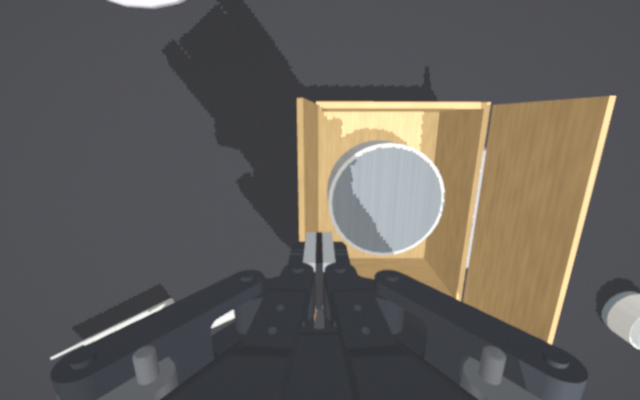

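The mid-push view shows the flap at columns 300–318, right beside the fingers, and apparently not deflected. I'll step outside and push in small steps, reading position and force.

arm_command([
  {"travel": [0, 0, -0.1], "twist": 0, "grip": 1},
  {"travel": [0, 0, -0.12], "twist": 0, "grip": 1},
  {"travel": [0, 0, -0.12], "twist": 0, "grip": 1},
  {"travel": [0, -0.08, -0.12], "twist": 0, "grip": 1},
  {"travel": [0, -0.1, -0.12], "twist": 0, "grip": 1},
  {"travel": [0, -0.1, -0.12], "twist": 0, "grip": 1},
  {"travel": [0, -0.1, -0.02], "twist": 0, "grip": 1},
  {"travel": [0, -0.1, 0.03], "twist": 0, "grip": 1},
  {"travel": [0, -0.1, 0.03], "twist": 0, "grip": 1},
  {"travel": [0, -0.1, 0.03], "twist": 0, "grip": 1},
])

```text
t: 9.95
eef_pos: [592.3, 258.9, 103.9]
tool_rot: [3.121, -0.348, -0.001]
force: [0.8, 1.0, 0.9]
grip_width: -0.0
gripper_force: 0.0
```

```bash
python3 fl.py w6 | head -1; python3 - <<'E'
from h import *
p,d,P=shot("scene","s1"); p0=np.load("scene.npz")["p"]
a=cv2.resize(p[130:290,270:430],None,fx=3.5,fy=3.5,interpolation=2)
cv2.imwrite("pics/s1.png",a[:,:,::-1])
E
```

```text
9.95 car [  1.41 108.29 103.95] F [0.79 0.96 0.85] -0.01952886900401637
```

View pics/s1.png

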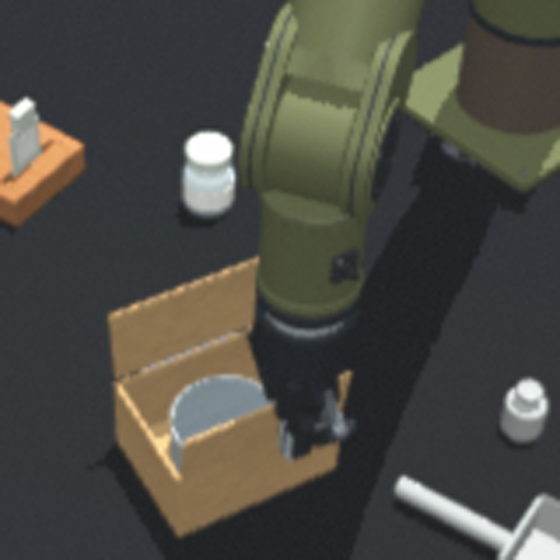

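The crop shows the fingers outside the plain side, tips at (300,455), with the flap upright. Pushing slowly now.

arm_command([
  {"travel": [0, 0.02, 0], "twist": 0, "grip": 1},
  {"travel": [0, 0.04, 0], "twist": 0, "grip": 1},
  {"travel": [0, 0.06, 0], "twist": 0, "grip": 1},
  {"travel": [0, 0.07, 0], "twist": 0, "grip": 1},
  {"travel": [0, 0.076, 0], "twist": 0, "grip": 1},
  {"travel": [0, 0.082, 0], "twist": 0, "grip": 1},
  {"travel": [0, 0.082, 0], "twist": 0, "grip": 1},
])

```text
t: 10.75
eef_pos: [583.3, 219.7, 104.0]
tool_rot: [3.122, -0.347, -0.0]
force: [-0.8, 0.2, -0.4]
grip_width: -0.4
gripper_force: 0.0
```

```bash
python3 fl.py w7; python3 -c "
from h import *
p,d,P=load('w7','wrist');cv2.imwrite('pics/w7.png',p[60:340,160:480,::-1])"
```

```text
10.75 car [  1.13  68.07 104.03] F [-0.75  0.2  -0.39] -0.3776899580025527
-65 9232 [109.57 132.94 148.23]
-55 4023 [ 71.07  92.67 109.65]
55 2060 [108.46 133.48 140.31]
65 520 [ 83.51  94.54 104.31]
```

View pics/w7.png

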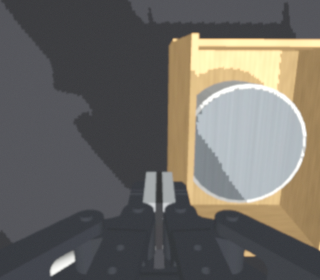

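Now it moves: the flap leans inward (top edge at y≈50–60). I'll continue along its arc and check.

arm_command([
  {"travel": [0, 0.008, 0], "twist": 0, "grip": 1},
  {"travel": [0, 0.016, 0], "twist": 0, "grip": 1},
  {"travel": [0, 0.024, 0], "twist": 0, "grip": 1},
  {"travel": [0, 0.032, 0], "twist": 0, "grip": 1},
  {"travel": [0, 0.04, 0], "twist": 0, "grip": 1},
  {"travel": [0, 0.046, 0], "twist": 0, "grip": 1},
  {"travel": [0, 0.046, 0], "twist": 0, "grip": 1},
])

```text
t: 11.5
eef_pos: [578.2, 196.7, 104.1]
tool_rot: [3.122, -0.348, -0.0]
force: [-0.1, -0.7, 0.2]
grip_width: 0.1
gripper_force: 0.0
```

```bash
python3 fl.py w8
```

```text
11.5 car [  1.24  44.54 104.1 ] F [-0.15 -0.73  0.18] 0.1347722067670048
-65 8286 [107.52 132.81 148.57]
-55 3176 [ 70.96  90.48 106.48]
35 1474 [127.3  132.62 134.62]
45 1817 [108.55 117.96 125.98]
55 1302 [ 88.82  98.21 106.54]
65 256 [82.72 85.27 87.7 ]
```

```bash
python3 - <<'E'
from h import *
np.set_printoptions(precision=1,suppress=True)
p,d,P=load('w8','wrist');Q=car(P)
for r in range(226,262,4): print(r,[Q[r,c] for c in (308,313,328,333)])
k=(Q[...,0]>10)&(Q[...,0]<75)&(Q[...,1]>20)&(Q[...,1]<62)&(Q[...,2]>88)&(Q[...,2]<150)
q=Q[k]; print(np.polyfit(q[:,1],q[:,2],1))
E
```

```text
226 [array([  3.5,  53.2, 100.8]), array([  6.4,  49.8, 108.4]), array([ 12.2,  41.3, 123.9]), array([ 14. ,  38.8, 128.9])]
230 [array([  0.8,  53.2, 100.9]), array([  3.5,  49.9, 107.6]), array([  9.7,  41.3, 123.7]), array([ 12. ,  38.8, 129.5])]
234 [array([ 12.4,  51.8, 135.9]), array([ 12.6,  49.3, 136.5]), array([ 12.4,  41.7, 136. ]), array([  9.5,  38.7, 128.8])]
238 [array([ 12.9,  51.6, 142.2]), array([ 12.5,  49.2, 141.4]), array([ 12.1,  41.8, 140.5]), array([  7.1,  38.7, 128.7])]
242 [array([ 12.5,  51.4, 146.1]), array([ 12. ,  49.1, 145. ]), array([ 12.4,  42. , 146. ]), array([nan, nan, nan])]
246 [array([ 12.2,  51.3, 150. ]), array([ 12.3,  49. , 150.1]), array([ 12.4,  42.1, 150.3]), array([  8.3,  39.3, 141.4])]
250 [array([ 12.7,  51.1, 155.3]), array([ 12. ,  48.9, 153.7]), array([ 11.9,  42.2, 153.6]), array([ 11.9,  40. , 153.7])]
254 [array([ 12.8,  51. , 159.4]), array([ 12.1,  48.8, 158.1]), array([ 12.6,  42.4, 159.1]), array([ 12.7,  40.3, 159.2])]
258 [array([ 12.5,  50.8, 162.5]), array([ 12.2,  48.8, 162. ]), array([ 12.4,  42.5, 162.4]), array([ 12.4,  40.4, 162.3])]
[ -1.8 199. ]
```

```bash
python3 - <<'E'
from h import *
np.set_printoptions(precision=1,suppress=True)
c=cams.calibration("wrist")
for n in("w1","w3","w4","w6","w7","w8"):
    z=np.load(n+".npz"); T=cloud("wrist",z["d"],c["tool_from_camera"])
    print(n); print(np.array([T[r,312] for r in (228,231,233,235,238,250,262,275)]))
E
```

```text
w1
[[-68.6 -10.7 184.4]
 [-73.1 -10.7 185.1]
 [ 11.3  -5.2 -31. ]
 [ 11.3  -5.2 -33.4]
 [ 11.5  -5.1 -37.7]
 [ 11.   -4.8 -50.2]
 [ 10.6  -4.6 -60.6]
 [ 12.3  -4.3 -73.9]]
w3
[[-12.1  -7.   37. ]
 [-14.5  -7.   37. ]
 [ 11.1  -5.3 -30.4]
 [ 11.2  -5.2 -33.4]
 [ 11.4  -5.1 -37.6]
 [ 10.9  -4.8 -50. ]
 [ 10.7  -4.6 -60.9]
 [ 12.2  -4.3 -73.6]]
w4
[[-10.1  -6.8  32. ]
 [-13.   -6.9  33.2]
 [ 11.2  -5.3 -30.6]
 [ 11.5  -5.2 -34. ]
 [ 11.   -5.1 -36.7]
 [ 11.3  -4.8 -50.8]
 [ 10.5  -4.6 -60.5]
 [ 12.3  -4.3 -73.9]]
w6
[[-37.9  -8.6 104.2]
 [-41.3  -8.7 104.8]
 [ 11.5  -5.2 -31.4]
 [ 11.   -5.2 -32.9]
 [ 11.2  -5.1 -37.2]
 [ 10.9  -4.8 -49.9]
 [ 10.6  -4.6 -60.8]
 [ 12.5  -4.2 -74.2]]
w7
[[-38.1  -8.7 104.9]
 [-41.1  -8.7 104.1]
 [ 11.   -5.3 -30.2]
 [ 11.4  -5.2 -33.9]
 [ 11.1  -5.1 -36.8]
 [ 11.4  -4.8 -50.9]
 [ 10.7  -4.6 -60.9]
 [ 12.1  -4.3 -73.5]]
w8
[[  3.5  -5.9  -3.5]
 [  1.6  -5.9  -3.7]
 [ 11.1  -5.3 -30.4]
 [ 11.5  -5.2 -33.9]
 [ 11.1  -5.1 -37. ]
 [ 11.   -4.8 -50.2]
 [ 11.3  -4.5 -62. ]
 [ 12.1  -4.3 -73.6]]
```

The depth data explain it: the shut fingertips end about 29 mm behind the reported TCP (tool z≈-30), so the first sweeps passed over the flap. I'm now pressing at the flap's outer part and going straight down.

arm_command([
  {"travel": [0, 0, 0.012], "twist": 0, "grip": 1},
  {"travel": [0, 0, 0.024], "twist": 0, "grip": 1},
  {"travel": [0, 0, 0.036], "twist": 0, "grip": 1},
  {"travel": [0, 0.004, 0.048], "twist": 0, "grip": 1},
  {"travel": [0, 0.01, 0.06], "twist": 0, "grip": 1},
  {"travel": [0, 0.016, 0.07], "twist": 0, "grip": 1},
  {"travel": [0, 0.02, 0.08], "twist": 0, "grip": 1},
  {"travel": [0, 0.02, 0.088], "twist": 0, "grip": 1},
  {"travel": [0, 0.02, 0.094], "twist": 0, "grip": 1},
  {"travel": [0, 0.02, 0.094], "twist": 0, "grip": 1},
])

```text
t: 12.55
eef_pos: [576.0, 187.1, 59.2]
tool_rot: [3.121, -0.348, 0.0]
force: [-4.3, -2.4, 18.8]
grip_width: 0.6
gripper_force: 9.3
```

```bash
python3 fl.py w9; python3 -c "
from station import robot;print(robot.grip_depth)"
```

```text
12.55 car [ 1.14 34.64 59.21] F [-4.3  -2.37 18.75] 0.6039584567014208
-65 13685 [108.17 127.18 141.1 ]
-55 6796 [ 71.4   93.11 109.54]
5 1400 [82.34 83.33 84.31]
15 2048 [82.34 83.37 84.39]
25 2054 [82.39 83.43 84.49]
35 2059 [82.38 83.44 84.5 ]
45 2055 [82.55 83.49 84.5 ]
55 2064 [82.53 83.52 84.52]
65 234 [82.57 83.52 84.53]
18.700000000000003
```

The plain flap lies flat at z=83.5 (18.8 N on the fingers, since it is seated). Now round to the outside of the label flap.

arm_command([
  {"travel": [0, 0, -0.1], "twist": 0, "grip": 1},
  {"travel": [0, 0, -0.2], "twist": 0, "grip": 1},
  {"travel": [0, 0, -0.21], "twist": 0, "grip": 1},
  {"travel": [0, 0, -0.21], "twist": 0, "grip": 1},
  {"travel": [0, 0.1, -0.21], "twist": 0, "grip": 1},
  {"travel": [0, 0.2, -0.21], "twist": 0, "grip": 1},
  {"travel": [0, 0.3, -0.21], "twist": 0, "grip": 1},
  {"travel": [0, 0.3, -0.21], "twist": 0, "grip": 1},
  {"travel": [0, 0.3, -0.21], "twist": 0, "grip": 1},
  {"travel": [0, 0.3, -0.15], "twist": 0, "grip": 1},
  {"travel": [0, 0.3, -0.08], "twist": 0, "grip": 1},
  {"travel": [0, 0.3, -0.08], "twist": 0, "grip": 1},
  {"travel": [0, 0.3, -0.08], "twist": 0, "grip": 1},
])

```text
t: 13.9
eef_pos: [542.6, 43.0, 96.4]
tool_rot: [-3.123, 0.343, 0.004]
force: [0.4, -0.7, -0.1]
grip_width: -0.2
gripper_force: 0.0
```

```bash
python3 fl.py w10
```

```text
13.9 car [  -0.03 -113.26   96.44] F [ 0.4  -0.7  -0.07] -0.21906560801577832
-65 3142 [ 77.26 124.89 148.04]
-55 328 [69.33 77.21 79.83]
5 1182 [81.25 83.45 84.62]
15 1309 [82.48 83.61 84.69]
25 1313 [82.53 83.61 84.69]
35 1309 [82.58 83.62 84.65]
45 1305 [82.63 83.6  84.67]
55 1299 [82.6  83.65 84.65]
65 136 [81.97 83.24 84.16]
```

arm_command([
  {"travel": [0, -0.04, 0], "twist": 0, "grip": 1},
  {"travel": [0, -0.06, 0], "twist": 0, "grip": 1},
  {"travel": [0, -0.074, 0], "twist": 0, "grip": 1},
  {"travel": [0, -0.086, 0], "twist": 0, "grip": 1},
  {"travel": [0, -0.1, 0], "twist": 0, "grip": 1},
  {"travel": [0, -0.114, 0], "twist": 0, "grip": 1},
  {"travel": [0, -0.128, 0], "twist": 0, "grip": 1},
  {"travel": [0, -0.14, 0], "twist": 0, "grip": 1},
  {"travel": [0, -0.15, 0], "twist": 0, "grip": 1},
  {"travel": [0, -0.154, 0], "twist": 0, "grip": 1},
  {"travel": [0, -0.158, 0.014], "twist": 0, "grip": 1},
  {"travel": [0, -0.164, 0.028], "twist": 0, "grip": 1},
  {"travel": [0, -0.17, 0.042], "twist": 0, "grip": 1},
  {"travel": [0, -0.172, 0.052], "twist": 0, "grip": 1},
  {"travel": [0, -0.174, 0.06], "twist": 0, "grip": 1},
  {"travel": [0, -0.174, 0.066], "twist": 0, "grip": 1},
  {"travel": [0, -0.174, 0.068], "twist": 0, "grip": 1},
  {"travel": [0, -0.174, 0.068], "twist": 0, "grip": 1},
])

```text
t: 15.75
eef_pos: [562.3, 126.3, 63.1]
tool_rot: [3.122, -0.347, 0.0]
force: [0.3, -0.6, 0.1]
grip_width: -0.0
gripper_force: 0.0
```

```bash
python3 fl.py w11
```

```text
15.75 car [  1.01 -27.67  63.14] F [ 0.33 -0.58  0.13] -0.043130632711640006
-65 87 [77.18 77.93 78.92]
-55 1806 [85.98 87.03 88.09]
-45 2039 [85.99 87.04 88.06]
-35 2042 [86.01 87.07 88.13]
-25 2039 [86.03 87.04 88.07]
-15 2040 [86.02 87.05 88.03]
-5 2043 [86.02 87.07 88.08]
5 2043 [86.02 87.03 88.13]
15 1781 [82.68 84.06 87.66]
25 1957 [82.55 83.54 84.54]
35 1941 [82.55 83.57 84.58]
45 1954 [82.52 83.56 84.6 ]
55 1956 [82.57 83.57 84.61]
65 169 [82.51 83.37 84.26]
```

Both flaps are flat (label at 87.0, plain at 83.5). Next, up for a clear view of the channel to refine the carton pose.

arm_command([
  {"travel": [-0.04, 0.02, -0.1], "twist": 0, "grip": 1},
  {"travel": [-0.08, 0.06, -0.2], "twist": 0, "grip": 1},
  {"travel": [-0.08, 0.08, -0.28], "twist": 0, "grip": 1},
  {"travel": [-0.08, 0.08, -0.28], "twist": 0, "grip": 1},
  {"travel": [-0.08, 0.08, -0.28], "twist": 0, "grip": 1},
  {"travel": [-0.08, 0.08, -0.28], "twist": 0, "grip": 1},
])

```text
t: 16.4
eef_pos: [514.0, 96.3, 202.4]
tool_rot: [3.122, -0.346, -0.002]
force: [-0.7, -0.3, -0.5]
grip_width: 0.3
gripper_force: 0.0
```

```bash
python3 - <<'E'
from h import *
np.set_printoptions(precision=2,suppress=True)
st=status.state(); print(st["t"],car(st["eef_pos"]),st["joint_vel"].max())
p,d,P=shot("wrist","w12"); Q=car(P); hsv=cv2.cvtColor(p,cv2.COLOR_RGB2HSV)
in_=(abs(Q[...,0])<110)&(abs(Q[...,1])<110)
for nm,k in dict(label=(abs(Q[...,2]-87)<1.6)&(hsv[...,1]>50)&in_, plain=(abs(Q[...,2]-83.5)<1.4)&(hsv[...,1]>50)&in_,both=(Q[...,2]>81)&(Q[...,2]<90)&(hsv[...,1]>50)&in_).items():
    _,l,s,_=cv2.connectedComponentsWithStats(k.astype(np.uint8)); i=1+s[1:,4].argmax(); q=Q[l==i]
    print(nm,len(q),np.median(q[:,2]),cv2.minAreaRect(q[:,:2].astype(np.float32)))
# channel
for z0,z1 in((74,80),(58,66)):
    k=(Q[...,2]>z0)&(Q[...,2]<z1)&(abs(Q[...,0])<60)&(Q[...,1]<-50)&(Q[...,1]>-95)&(hsv[...,1]<70)
    q=Q[k]; print(z0,len(q)); 
    if len(q)>10: print(cv2.minAreaRect(q[:,:2].astype(np.float32)),np.percentile(q,[2,50,98],axis=0))
# profile across channel, x in -25..25
k=(abs(Q[...,0])<25)
for y in np.arange(-84,-54,2):
    q=Q[k&(abs(Q[...,1]-y)<1)]
    if len(q): print(y,len(q),np.percentile(q[:,2],[10,50,90]))
cv2.imwrite("pics/w12.png",p[:,:,::-1])
E
```

```text
16.4 [-39.57 -67.48 202.41] 0.02383484264483661
label 11582 86.99186345620666 ((0.6043701171875, -22.15591049194336), (72.66939544677734, 154.97024536132812), 89.80961608886719)
plain 7169 83.5260345141865 ((1.0202713012695312, 38.27216720581055), (47.85140609741211, 155.71762084960938), 89.66036224365234)
both 19489 86.34431203462918 ((1.3472442626953125, 1.9508438110351562), (120.48890686035156, 157.54681396484375), 89.66036224365234)
74 281
((1.2500419616699219, -59.88532638549805), (2.1220648288726807, 92.62684631347656), 89.71049499511719) [[-43.25 -61.12  76.7 ]
 [  2.67 -59.92  77.99]
 [ 46.08 -58.64  79.25]]
58 481
((0.9451980590820312, -75.5886459350586), (93.6578140258789, 6.340725898742676), 0.12193203717470169) [[-43.56 -78.67  58.26]
 [  4.51 -75.79  61.93]
 [ 46.16 -73.25  64.18]]
-84 492 [  0.89 324.68 328.85]
-82 919 [298.58 319.38 328.29]
-80 992 [299.1  318.56 328.3 ]
-78 1060 [294.56 315.52 328.29]
-76 1047 [293.26 315.61 328.26]
-74 1056 [292.89 315.11 328.05]
-72 956 [291.6  312.81 325.78]
-70 258 [ 41.13 295.51 305.41]
-68 88 [34.97 35.96 37.1 ]
-66 43 [35.5  36.01 36.8 ]
-64 88 [35.14 36.04 36.83]
-62 147 [ 35.5   38.12 296.51]
-60 618 [ 78.27 305.11 319.4 ]
-58 1176 [ 87.59 316.09 327.72]
-56 1076 [292.58 315.11 328.18]
```

View pics/w12.png

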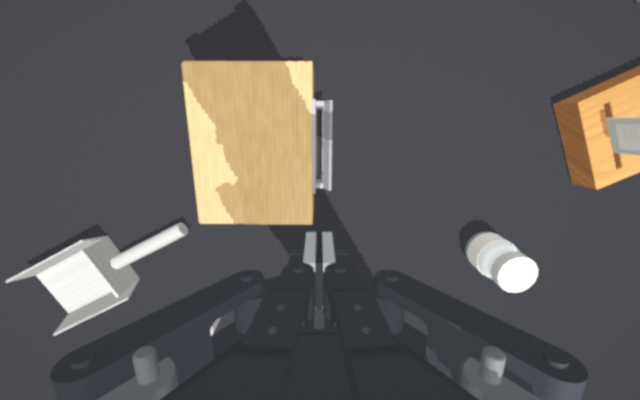

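The view shows a clean closed carton with the channel at (322,145), jar at (500,260) and stand at (600,130). Refined carton pose: +1.1 mm in x, +1.9 mm in y, yaw -12.85°. The pad is visible at z=36, as specified. Next, the stand.

arm_command([
  {"travel": [0.163, 0.841, -0.06], "twist": -0.277, "grip": 0},
  {"travel": [0.163, 0.841, -0.06], "twist": -0.277, "grip": 0},
  {"travel": [0.163, 0.841, -0.06], "twist": -0.277, "grip": 0},
  {"travel": [0.163, 0.841, -0.06], "twist": -0.277, "grip": 0},
  {"travel": [0.163, 0.841, -0.06], "twist": -0.277, "grip": 0},
  {"travel": [0.163, 0.841, -0.06], "twist": -0.277, "grip": 0},
  {"travel": [0.163, 0.841, -0.06], "twist": -0.277, "grip": 0},
  {"travel": [0.163, 0.841, -0.06], "twist": -0.277, "grip": 0},
  {"travel": [0.163, 0.841, -0.06], "twist": -0.277, "grip": 0},
  {"travel": [0.163, 0.841, -0.06], "twist": -0.277, "grip": 0},
  {"travel": [0.163, 0.841, -0.06], "twist": -0.277, "grip": 0},
  {"travel": [0.163, 0.841, -0.06], "twist": -0.277, "grip": 0},
  {"travel": [0.163, 0.841, -0.06], "twist": -0.277, "grip": 0},
])

```text
t: 17.75
eef_pos: [502.2, -329.8, 232.6]
tool_rot: [-3.122, -0.34, 0.001]
force: [-0.2, 0.8, 0.5]
grip_width: 42.7
gripper_force: 0.0
```

```bash
sed -i 's/^a=np.radians(-12.6)/a=np.radians(-12.85)/; s/C=np.array(\[567.3,153.5\])/C=np.array([568.8,155.1])/' h.py; cat > hol.py <<'E'
from h import *
import sys
np.set_printoptions(precision=2,suppress=True)
st=status.state(); Rt=R.from_rotvec(st["tool_rot"]).as_matrix()
print(st["t"],st["eef_pos"],"toolx deg",np.degrees(np.arctan2(Rt[1,0],Rt[0,0])),st["grip_width"],st["force"])
p,d,P=shot("wrist",sys.argv[1]); cv2.imwrite(f"pics/{sys.argv[1]}.png",p[:,:,::-1])
T=(P-st["eef_pos"])@Rt   # tool coords
for nm,lo,hi in(("rib",98,118),("plate",75,90),("stand",31,39)):
    k=(P[...,2]>lo)&(P[...,2]<hi)&(P[...,0]>400)&(P[...,0]<600)&(P[...,1]>-400)&(P[...,1]<-180)
    _,l,s,_=cv2.connectedComponentsWithStats(k.astype(np.uint8))
    for i in range(1,len(s)):
        if s[i,4]>40: 
            q=T[l==i]; print(nm,s[i],"z",np.median(P[l==i][:,2]),"world",np.median(P[l==i],0),"tool",cv2.minAreaRect(q[:,:2].astype(np.float32)))
print("tip",np.array([T[r,c] for r in (240,255,270) for c in (270,290,350,370)]))
E
python3 hol.py w13
```

```text
17.75 [ 502.22 -329.82  232.57] toolx deg 12.433064401974322 42.66139059364915 [-0.24  0.75  0.48]
rib [231 167  15  27 355] z 108.61185011738775 world [ 491.74 -244.81  108.61] tool ((7.2412824630737305, -86.39427185058594), (26.288293838500977, 12.303260803222656), 0.0)
rib [318 166  12  42 500] z 108.80567685584026 world [ 504.41 -332.62  108.81] tool ((0.7090263366699219, 3.460819721221924), (11.728048324584961, 43.2273063659668), 89.93269348144531)
plate [322 151   5  14  56] z 84.99858527585621 world [ 530.96 -327.02   85.  ] tool ((28.8742733001709, 4.080066204071045), (4.297835826873779, 13.442022323608398), 89.40773010253906)
plate [240 157   8  18  66] z 84.38274409013948 world [ 506.46 -241.23   84.38] tool ((19.72931480407715, -84.35005950927734), (6.365323543548584, 18.72490882873535), 68.43182373046875)
stand [ 226  127  122   85 8321] z 34.864678561845096 world [ 506.88 -289.05   34.86] tool ((5.574462890625, -41.593292236328125), (150.38125610351562, 109.8165283203125), 89.94400024414062)
tip [[  12.07  -25.05  -39.76]
 [-105.04  -44.73  231.21]
 [-105.2    45.52  231.64]
 [  11.8    23.09  -39.1 ]
 [  10.23  -23.12  -52.  ]
 [-130.59  -45.56  232.95]
 [-130.61   46.42  233.03]
 [  11.69   20.36  -54.91]
 [   3.47  -23.25  -53.05]
 [-156.19  -46.24  233.  ]
 [-156.3    47.2   233.26]
 [   7.41   19.66  -60.09]]
```

View pics/w13.png

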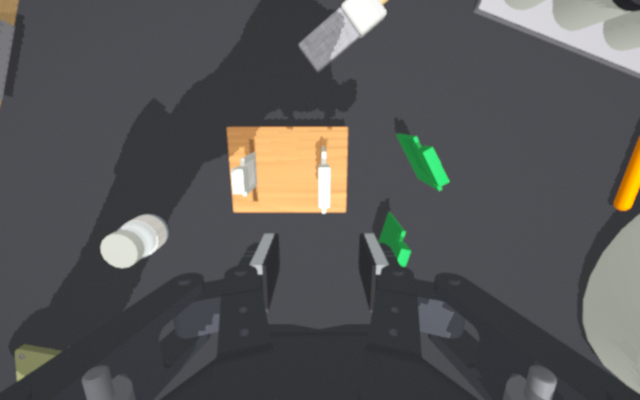

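Looking straight down: the wide holder's rib is at (324,187), 43 x 11.7 mm, top at z=108.8, and the narrow one is at (240,180). The tool is aligned to within 0.2°. The rib centre is (+0.7,+3.5) in tool axes. Descend and grasp.

arm_command([
  {"travel": [0.002, 0.007, 0.1], "twist": 0, "grip": 0},
  {"travel": [0.002, 0.007, 0.2], "twist": 0, "grip": 0},
  {"travel": [0.002, 0.007, 0.25], "twist": 0, "grip": 0},
  {"travel": [0.002, 0.007, 0.29], "twist": 0, "grip": 0},
  {"travel": [0.002, 0.007, 0.32], "twist": 0, "grip": 0},
  {"travel": [0.002, 0.007, 0.338], "twist": 0, "grip": 0},
  {"travel": [0.002, 0.007, 0.338], "twist": 0, "grip": 0},
  {"travel": [0.002, 0.007, 0.338], "twist": 0, "grip": 0.5},
  {"travel": [0.002, 0.007, 0.338], "twist": 0, "grip": 1},
  {"travel": [0.002, 0.007, 0.338], "twist": 0, "grip": 1},
  {"travel": [0.002, 0.007, 0.338], "twist": 0, "grip": 1},
  {"travel": [0.002, 0.007, 0.338], "twist": 0, "grip": 1},
  {"travel": [0.002, 0.007, 0.338], "twist": 0, "grip": 1},
], force=45)

```text
t: 19.1
eef_pos: [504.4, -335.6, 65.4]
tool_rot: [3.122, 0.335, 0.003]
force: [-0.7, 0.0, 5.6]
grip_width: 10.8
gripper_force: 45.3
```

Gripped (10.8 mm, 45 N). Lift straight out and measure how the holder sits in the hand.

arm_command([
  {"travel": [0, 0, -0.02], "twist": 0, "grip": 1},
  {"travel": [0, 0, -0.05], "twist": 0, "grip": 1},
  {"travel": [0, 0, -0.1], "twist": 0, "grip": 1},
  {"travel": [0, 0, -0.18], "twist": 0, "grip": 1},
  {"travel": [0, 0, -0.27], "twist": 0, "grip": 1},
  {"travel": [0, 0, -0.3], "twist": 0, "grip": 1},
  {"travel": [0, 0, -0.3], "twist": 0, "grip": 1},
  {"travel": [0, 0, -0.3], "twist": 0, "grip": 1},
])

```text
t: 19.9
eef_pos: [502.7, -335.2, 214.3]
tool_rot: [3.124, 0.335, -0.001]
force: [-0.6, -0.8, -1.0]
grip_width: 11.0
gripper_force: 44.4
```

```bash
cat > inh.py <<'E'
from h import *
import sys
np.set_printoptions(precision=2,suppress=True)
st=status.state(); Rt=R.from_rotvec(st["tool_rot"]).as_matrix()
print(st["t"],st["eef_pos"],"car",car(st["eef_pos"]),"toolx deg",np.degrees(np.arctan2(Rt[1,0],Rt[0,0])),st["grip_width"],st["gripper_force"],st["force"],st["ft_torque"])
p,d,P=shot("wrist",sys.argv[1]); T=(P-st["eef_pos"])@Rt
k=(T[...,2]>-22)&(T[...,2]<65)&(abs(T[...,0])<45)&(abs(T[...,1])<18)&(p.min(-1)>60)&(np.ptp(p.astype(int),axis=-1)<40)
for lo in range(-22,64,8):
    q=T[k&(T[...,2]>=lo)&(T[...,2]<lo+8)]
    if len(q)>3: print(lo,len(q),"x",np.percentile(q[:,0],[2,50,98]),"y",np.percentile(q[:,1],[2,50,98]))
q=T[k]; print("zmax",np.percentile(q[:,2],[95,99,100]) if len(q) else None)
cv2.imwrite(f"pics/{sys.argv[1]}.png",cv2.resize(p[100:320,200:440],None,fx=2.4,fy=2.4)[:,:,::-1])
E
python3 inh.py w14
```

```text
19.9 [ 502.68 -335.16  214.33] car [  44.57 -492.69  214.33] toolx deg 12.243788442752686 10.961384653725752 44.353601932525635 [-0.58 -0.81 -1.  ] [0.06 0.04 0.  ]
-22 192 x [21.17 27.99 34.59] y [-3.67 -2.05 -0.43]
-14 35 x [19.69 28.59 34.64] y [-3.19  0.16  0.2 ]
-6 19 x [30.44 34.47 34.7 ] y [-3.27 -1.5   0.05]
2 10 x [34.25 34.43 34.6 ] y [-3.34 -2.11 -0.88]
10 15 x [34.29 34.44 34.58] y [-3.43 -2.12 -0.83]
18 7 x [34.45 34.51 34.6 ] y [-3.5  -2.14 -0.89]
26 11 x [34.31 34.44 34.64] y [-3.58 -2.16 -0.77]
34 6 x [34.39 34.46 34.57] y [-2.9  -1.82 -0.74]
42 8 x [34.27 34.44 34.59] y [-2.96 -1.82 -0.69]
zmax [33.22 47.42 49.46]
```

View pics/w14.png

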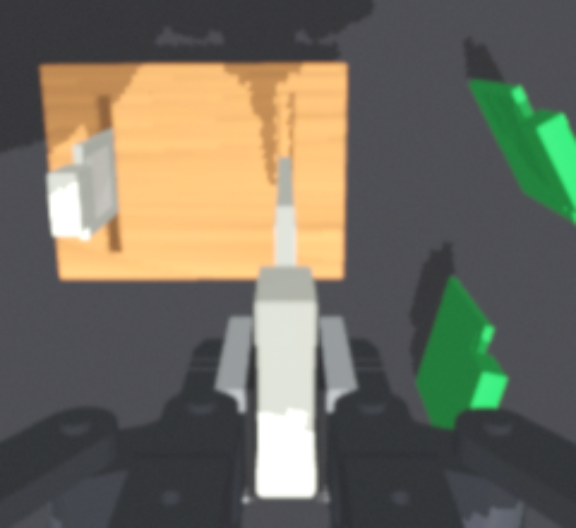

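The holder hangs upright in the grip: plate centre at tool (-0.55,-2.0), bottom about 55 mm below the TCP, with the narrow one still in its slot. My picture views are used up, so from here I work from numbers. Transit over the channel.

arm_command([
  {"travel": [0.279, -0.805, 0], "twist": 0.279, "grip": 1},
  {"travel": [0.279, -0.805, 0], "twist": 0.279, "grip": 1},
  {"travel": [0.279, -0.805, 0], "twist": 0.279, "grip": 1},
  {"travel": [0.279, -0.805, 0], "twist": 0.279, "grip": 1},
  {"travel": [0.279, -0.805, 0], "twist": 0.279, "grip": 1},
  {"travel": [0.279, -0.805, 0], "twist": 0.279, "grip": 1},
  {"travel": [0.279, -0.805, 0], "twist": 0.279, "grip": 1},
  {"travel": [0.279, -0.805, 0], "twist": 0.279, "grip": 1},
  {"travel": [0.279, -0.805, 0], "twist": 0.279, "grip": 1},
  {"travel": [0.279, -0.805, 0], "twist": 0.279, "grip": 1},
  {"travel": [0.279, -0.805, 0], "twist": 0.279, "grip": 1},
  {"travel": [0.279, -0.805, 0], "twist": 0.279, "grip": 1},
  {"travel": [0.279, -0.805, 0], "twist": 0.279, "grip": 1},
])

```text
t: 21.25
eef_pos: [554.0, 85.5, 213.7]
tool_rot: [3.12, -0.356, -0.001]
force: [0.2, 0.2, -0.7]
grip_width: 11.2
gripper_force: 44.4
```

```bash
cat >> inh.py <<'E'
Q=car(P); hsv=cv2.cvtColor(p,cv2.COLOR_RGB2HSV)
for nm,z0,z1,y0,y1 in(("back",75,80,-68,-58),("lip",58,65,-85,-68),("flap",85.5,88.5,-65,15)):
    m=(Q[...,2]>z0)&(Q[...,2]<z1)&(abs(Q[...,0])<95)&(Q[...,1]<y1)&(Q[...,1]>y0)&((hsv[...,1]>50) if nm=="flap" else (hsv[...,1]<70))
    q=Q[m]
    if len(q)>10: print(nm,len(q),cv2.minAreaRect(q[:,:2].astype(np.float32)))
E
python3 inh.py w15
```

```text
21.25 [554.01  85.51 213.7 ] car [  1.06 -71.14 213.7 ] toolx deg -13.028670431361878 11.213702607868996 44.390113949775696 [ 0.2   0.24 -0.66] [ 0.01 -0.01  0.01]
-22 223 x [19.98 27.09 33.68] y [-3.84 -2.22 -0.06]
-14 20 x [33.37 33.7  33.89] y [-3.93 -1.96 -0.54]
-6 20 x [33.44 33.63 33.91] y [-4.05 -2.27 -0.49]
2 13 x [33.51 33.63 33.85] y [-3.97 -2.28 -0.44]
10 15 x [33.48 33.68 33.96] y [-3.6  -2.3  -0.37]
18 12 x [33.52 33.63 33.82] y [-3.7  -2.33 -0.48]
26 13 x [33.46 33.61 33.85] y [-3.77 -1.66 -0.27]
34 6 x [33.6  33.66 33.76] y [-3.75 -2.02 -1.  ]
42 10 x [33.52 33.69 33.79] y [-3.91 -2.4  -0.9 ]
50 5 x [33.56 33.73 33.76] y [-3.91 -2.42 -0.94]
zmax [38.56 52.75 54.06]
back 196 ((9.384651184082031, -61.87575912475586), (74.38101196289062, 2.9750869274139404), 0.6553483009338379)
lip 343 ((7.042335510253906, -77.16710662841797), (80.71758270263672, 5.814084053039551), 0.2948608696460724)
flap 8958 ((0.5676422119140625, -22.776912689208984), (75.07212829589844, 155.37411499023438), 89.82510375976562)
```

arm_command([
  {"travel": [0.001, -0.004, 0.05], "twist": 0, "grip": 1},
  {"travel": [0.001, -0.004, 0.1], "twist": 0, "grip": 1},
  {"travel": [0.001, -0.004, 0.14], "twist": 0, "grip": 1},
  {"travel": [0.001, -0.004, 0.16], "twist": 0, "grip": 1},
  {"travel": [0.001, -0.004, 0.17], "twist": 0, "grip": 1},
  {"travel": [0.001, -0.004, 0.17], "twist": 0, "grip": 1},
  {"travel": [0.001, -0.004, 0.17], "twist": 0, "grip": 1},
])

```text
t: 22.0
eef_pos: [555.5, 88.9, 129.7]
tool_rot: [3.121, -0.353, 0.001]
force: [0.6, -1.1, -0.9]
grip_width: 11.2
gripper_force: 44.3
```

```bash
python3 inh.py w16
```

```text
22.0 [555.51  88.88 129.72] car [  1.77 -67.51 129.72] toolx deg -12.897721859416095 11.163821296995645 44.286752343177795 [ 0.64 -1.14 -0.93] [-0.38  0.17 -0.03]
-22 223 x [19.98 27.04 33.72] y [-3.84 -1.69 -0.06]
-14 23 x [33.36 33.65 33.87] y [-3.95 -2.23 -0.02]
-6 18 x [33.3  33.57 33.76] y [-3.82 -1.97 -0.49]
2 13 x [33.3  33.54 33.76] y [-3.53 -2.28 -0.45]
10 18 x [33.54 33.72 33.88] y [-3.61 -1.99 -0.37]
18 11 x [33.49 33.64 33.79] y [-3.55 -1.66 -0.31]
26 10 x [33.45 33.68 33.81] y [-3.74 -2.01 -0.38]
34 9 x [33.48 33.59 33.7 ] y [-3.83 -2.38 -0.21]
42 12 x [ 6.04 33.62 33.79] y [-6.47 -2.4  -0.33]
50 171 x [-1.36 28.49 44.26] y [-7.02 -5.6  -3.5 ]
zmax [52.54 53.44 64.98]
back 209 ((23.22886085510254, -63.530818939208984), (6.185544967651367, 47.759422302246094), 89.67662811279297)
lip 547 ((11.043682098388672, -77.53903198242188), (6.3741912841796875, 72.17242431640625), 89.95800018310547)
flap 14062 ((10.849288940429688, -23.623043060302734), (72.43465423583984, 134.50186157226562), 89.55288696289062)
```

Slightly close to the back plate (moment -0.38). Move 2 mm outward and recheck.

arm_command([
  {"travel": [0, 0.004, 0], "twist": 0, "grip": 1},
  {"travel": [0, 0.004, 0], "twist": 0, "grip": 1},
  {"travel": [0, 0.004, 0], "twist": 0, "grip": 1},
])

```text
t: 22.35
eef_pos: [555.2, 88.0, 129.6]
tool_rot: [-3.121, 0.351, -0.002]
force: [0.3, 0.0, 0.1]
grip_width: 11.2
gripper_force: 44.4
```

```bash
cat > s.py <<'E'
from h import *
np.set_printoptions(precision=2,suppress=True)
s=status.state(); print(s["t"],car(s["eef_pos"]),s["force"],s["ft_torque"],s["grip_width"])
E
python3 s.py
```

```text
22.35 [  1.7  -68.49 129.56] [0.29 0.03 0.06] [0.01 0.02 0.04] 11.204371450968935
```

arm_command([
  {"travel": [0, 0.002, 0.004], "twist": 0, "grip": 1},
  {"travel": [0, 0.002, 0.01], "twist": 0, "grip": 1},
  {"travel": [0, 0.002, 0.016], "twist": 0, "grip": 1},
  {"travel": [0, 0.002, 0.022], "twist": 0, "grip": 1},
  {"travel": [0, 0.002, 0.028], "twist": 0, "grip": 1},
  {"travel": [0, 0.002, 0.034], "twist": 0, "grip": 1},
  {"travel": [0, 0.002, 0.034], "twist": 0, "grip": 1},
])

```text
t: 23.05
eef_pos: [554.2, 86.6, 111.6]
tool_rot: [3.122, -0.351, -0.001]
force: [0.2, -0.6, -0.4]
grip_width: 11.1
gripper_force: 44.4
```

```bash
python3 s.py
```

```text
23.05 [  1.01 -70.01 111.56] [ 0.25 -0.6  -0.4 ] [ 0.04 -0.01  0.04] 11.149927898311917
```

arm_command([
  {"travel": [0, -0.001, 0.005], "twist": 0, "grip": 1},
  {"travel": [0, -0.001, 0.01], "twist": 0, "grip": 1},
  {"travel": [0, -0.001, 0.015], "twist": 0, "grip": 1},
  {"travel": [0, -0.001, 0.02], "twist": 0, "grip": 1},
  {"travel": [0, -0.001, 0.025], "twist": 0, "grip": 1},
  {"travel": [0, -0.001, 0.03], "twist": 0, "grip": 1},
  {"travel": [0, -0.001, 0.03], "twist": 0, "grip": 1},
])

```text
t: 23.75
eef_pos: [554.4, 87.1, 96.7]
tool_rot: [3.122, -0.352, -0.001]
force: [0.2, 0.0, -1.2]
grip_width: 11.0
gripper_force: 44.4
```

```bash
python3 s.py
```

```text
23.75 [  1.1  -69.52  96.7 ] [ 0.22  0.   -1.18] [-0.02 -0.03  0.01] 10.952330366805636
```

It's inside the straight slot without touching. Now feel for the pad.

arm_command([
  {"travel": [0, 0, 0.004], "twist": 0, "grip": 1},
  {"travel": [0, 0, 0.008], "twist": 0, "grip": 1},
  {"travel": [0, 0, 0.012], "twist": 0, "grip": 1},
  {"travel": [0, 0, 0.016], "twist": 0, "grip": 1},
  {"travel": [0, 0, 0.016], "twist": 0, "grip": 1},
])

```text
t: 24.25
eef_pos: [554.7, 87.1, 89.2]
tool_rot: [3.122, -0.352, 0.0]
force: [-1.5, -0.3, 3.8]
grip_width: 10.9
gripper_force: 45.1
```

```bash
python3 s.py
```

```text
24.25 [  1.41 -69.38  89.24] [-1.48 -0.26  3.82] [-0.    0.19  0.01] 10.864268273215389
```

arm_command([
  {"travel": [0, 0, 0.004], "twist": 0, "grip": 1},
  {"travel": [0, 0, 0.008], "twist": 0, "grip": 1},
  {"travel": [0, 0, 0.012], "twist": 0, "grip": 1},
  {"travel": [0, 0, 0.014], "twist": 0, "grip": 1},
  {"travel": [0, 0, 0.014], "twist": 0, "grip": 1},
])

```text
t: 24.75
eef_pos: [554.9, 87.2, 83.3]
tool_rot: [-3.122, 0.352, -0.001]
force: [-2.1, -0.5, 11.8]
grip_width: 11.0
gripper_force: 46.0
```

```bash
python3 s.py
```

```text
24.75 [  1.58 -69.31  83.27] [-2.14 -0.45 11.82] [-0.09  0.65 -0.01] 10.9954313415136
```

arm_command([
  {"travel": [0, 0, 0.001], "twist": 0, "grip": 1},
  {"travel": [0, 0, 0.003], "twist": 0, "grip": 1},
  {"travel": [0, 0, 0.003], "twist": 0, "grip": 1},
  {"travel": [0, 0, 0.003], "twist": 0, "grip": 1},
])

```text
t: 25.15
eef_pos: [555.2, 87.2, 83.2]
tool_rot: [-3.121, 0.352, -0.003]
force: [-4.9, -0.0, 22.8]
grip_width: 10.9
gripper_force: 47.6
```

```bash
python3 s.py; python3 inh.py w17; python3 fl.py w18; python3 - <<'E'
from h import *
# unchanged-scene check: top camera, differences from the first picture at the other items
p,d,P=shot("top","t2"); p0=np.load("top.npz")["p"]
for n,(u,v,r) in dict(narrow=(425,215,10),jar=(372,265,10),brush=(450,143,22),weight=(222,275,8),scoop=(180,238,25)).items():
    s=np.s_[v-r:v+r,u-r:u+r]; print(n,np.abs(p[s].astype(int)-p0[s]).mean())
E
```

```text
25.15 [  1.83 -69.19  83.16] [-4.91 -0.03 22.84] [-0.19  1.21  0.04] 10.85069459347998
25.15 [555.2   87.24  83.16] car [  1.83 -69.19  83.16] toolx deg -12.862697633519776 10.85069459347998 47.62573063373566 [-4.91 -0.03 22.84] [-0.19  1.21  0.04]
-22 227 x [19.92 26.85 33.62] y [-4.09 -1.69  0.18]
-14 22 x [33.27 33.48 33.74] y [-3.95 -2.24 -0.25]
-6 16 x [33.22 33.51 33.65] y [-3.82 -1.68 -0.49]
2 274 x [12.8  29.66 44.34] y [-8.57 -7.18 -1.95]
10 13 x [33.2  33.35 42.23] y [-5.9  -2.31 -0.38]
18 717 x [-6.5  21.4  43.76] y [-5.74  8.35 11.48]
26 389 x [ 5.7  33.15 44.62] y [-5.73  3.3   5.53]
34 11 x [33.16 33.32 33.43] y [-3.67 -1.66 -0.2 ]
42 30 x [ 0.34 10.64 33.3 ] y [-3.88  2.25  2.27]
50 104 x [18.32 31.76 36.58] y [-4.8   0.71  2.27]
58 51 x [-4.76  9.98 33.75] y [-5.77 -5.75  1.77]
zmax [55.24 64.47 64.98]
back 267 ((30.353748321533203, -64.06652069091797), (6.773793697357178, 33.12022399902344), 89.2884750366211)
lip 636 ((20.105484008789062, -74.46067810058594), (12.630559921264648, 54.0651969909668), 89.90449523925781)
flap 19800 ((3.6987533569335938, -24.16100311279297), (148.32395935058594, 72.71820831298828), 0.03682654723525047)
25.2 car [  1.82 -69.18  83.17] F [-3.9   0.91 23.18] 11.007036022305757
-75 118 [106.25 119.27 127.02]
-65 982 [ 77.26 102.2  126.67]
-55 1599 [86.03 87.06 88.03]
-45 1598 [86.08 87.07 88.12]
-35 1587 [86.01 87.08 88.  ]
-25 1583 [86.05 87.12 88.12]
-15 1580 [86.02 87.09 88.1 ]
-5 1572 [86.   87.03 88.11]
5 1570 [86.04 87.08 88.11]
15 1280 [82.65 83.77 87.25]
25 1499 [82.56 83.58 84.66]
35 1509 [82.55 83.6  84.6 ]
45 1499 [82.61 83.59 84.66]
55 1424 [82.55 83.59 84.63]
65 9 [81.91 82.32 82.8 ]
narrow 0.3883333333333333
jar 0.31416666666666665
brush 0.5519972451790633
weight 0.75390625
scoop 0.5161333333333333
```

The force rose from 11.8 to 22.8 N with no further travel, so the pad is on its stop with the holder's lower edge at about z=28. Both flaps are shut and nothing else has moved. Handing in.

```bash
python3 -c "
from station import order
print(order.sign_off())"
```

```text
the job is handed in; nothing more can be done
None
```

The job is handed in: the plain flap was closed first, the label flap is over it, and the wide holder is held pressed on the pad's stop at about 23 N, with the narrow holder and everything else checked unmoved; the result isn't known yet, and I viewed 12 pictures, two over the limit of 10.

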